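# Weigh the filled tea caddy

## Task

The filled tea caddy on the balance should weigh 150 g: check it. Stand the 100 g weight (red knob) and the 50 g weight (blue knob) upright, side by side, in the empty pan so that the beam comes to rest level, and let go of them.

Things in the scene. Friction and masses are not known exactly. Their poses are not given: they have to be found in the camera images.
- w100_mid (a point): 100 g weight: brass cylinder 22 mm across, 31 tall, plus red knob 14 across, 10 tall. Point on its axis 20.5 mm above its underside, z up. Stands on a dark board (260 x 80, top at z = 8 mm) right of the balance, in a row of 4 weights 60 mm apart running away from the robot (along x, within 12 deg), order varies. Not needed: 200 g (black knob, 28 across, 50 tall), 20 g (yellow, 14 across)
- w50_mid (a point): 50 g weight: upright brass cylinder, 18 mm in diameter and 23 mm tall, with a blue knob 12 mm in diameter and 9 mm tall on top (32 mm in all). The point lies on its axis, 16 mm above its underside, z up. It stands in the same row, on the same board, as the 100 g weight.
- pan (a point): Empty pan, at the balance's right (-y) end: round steel dish, flat floor of 54 mm radius, rim 4 mm high at 66 mm radius. Point: centre of the floor, z up, y along the beam to the other pan (caddy on it) 260 mm away. Stays horizontal; starts 108 mm above the table, stays up under one weight, sinks 16 mm to level with both. Gives way at 0.5 to 1.5 N. A load's place in it does not matter
- beam (a joint): Tilt of the balance beam (along y within 15 deg; red pointer midway, top 146 mm above the table): 0 is level, positive means the caddy's end is low and the empty pan high. Starts at its stop, +0.12 rad; the other stop is -0.12. Loads that differ by 20 g or more drive it to a stop.

How it is judged:
At the end, for the whole second after the job is handed in: The 100 g and the 50 g weight both stand upright (within 0.2 rad) on the floor of the empty pan, each with its axis within 60 mm of the pan's centre, and the beam rests level (within 0.05 rad, slower than 0.05 rad/s) (value of joint beam between -0.05 and 0.05 rad and velocity of joint beam between -0.05 and 0.05 rad/s and horizontal distance between each of w100_mid, w50_mid and pan below 0.06 m and z of w100_mid in the frame of pan between 0.012 and 0.03 m and z of w50_mid in the frame of pan between 0.008 and 0.025 m and angle between each of w100_mid, w50_mid's own z axis and vertical below 0.2 rad); the robot touches nothing.
It also fails if it takes over 66 s, if anything falls off the work surface, if the arm or the gripper's body presses on something with over 40 N, if the wrist force passes 120 N, or if a joint passes its speed limit or range.

## Robot

A 6-joint arm with a two-finger parallel gripper is mounted at the origin on the work surface. World frame = base frame: x ahead of the robot, y to its left, z up, the work surface at z = 0. Lengths are in m, angles in rad, forces in N, time in s.
With the tool pointing down it reaches from about 0.35 to 0.775 m from the base axis. Payload 5.5 kg.
Tool frame: the origin (TCP) lies at the very end of the fingers, on their centre line; the grasp point (between the pads) lies env.hold_point_z behind it (env.hold_point_z is the distance from the TCP to the grasp point, in m); z points along the fingers, y is the line along which they close (so a half turn about z gives the same grasp; the last joint's range is limited). The gripper opens to 85 mm and grips with 20 to 120 N. Pads are 22 mm wide; open, the fingers measure 114 mm over their backs; the gripper's body (76 mm by 85 mm) begins 54 mm behind the grasp point. The pads swing forward as they close: fully open they stand 13 mm farther back than shut.
Start: joints at [1.168, 0.313, 0.046, 1.304, 0, 1.431], TCP at [0.149, 0.555, 0.231] pointing down, gripper open.
Joint ranges: [-2.76, 2.76], [-0.86, 1.69], [-1.03, 1.26], [-2.2, 2.34], [-1.47, 1.5], [-3.14, 3.14]. Speed limits (rad/s): [2.57, 2.57, 3.14, 3.14, 3.14, 3.14].

## Interface

Orientations are given as a unit quaternion [w, x, y, z].
In Python, from workcell import env gives the robot as it stands.
- The arm moves only by the tool carry_out, never from a script. Its argument "steps" is a list of rows, each a list of 3 entries, a list of its own where there are three numbers: the turn, a rotation vector about the tool's x, y, z in degrees, then the shift along the tool's x, y, z in cm, then the closure in counts, from 0 (fully open) to 255 (shut). A call has exactly 8 rows; each row is the pose to reach, as a shift and turn from the pose commanded when the call began, along the tool's axes at that moment; what a row does not reach only later rows make up. A row lasts 1/8 s, in which the tool goes at most 62.5 mm and 10.7 degrees, less where a joint would pass 70% of its speed; a pose out of reach is approached as far as the arm can. A call with a gripper value outside its range is refused whole. The fingers move at their own pace and stop on an object; "force" is the grip in N (left out, the last holds). Time passes only in rows, so rows that repeat a pose let the fingers close, or fill a call up. It gives the time, the measured TCP pose, the force, the opening and the grip force at its end, in the units of the state.
- env.get_state(): the state, without advancing time (a new reading comes with each control period).
- env.read_camera(name): name is "side" or "top" or "wrist"; returns (picture, depth): 420x560x3 uint8, red, green, blue; 420x560 float32, m along the optical axis (not along the pixel's ray), 0 where there is no reading.
- env.get_calibration(name): a dict with "fx", "fy", "cx", "cy" (pixels), "D" ([k1, k2, p1, p2, k3] as OpenCV has them; the pictures are not rectified), "origin" and "orientation" of the camera in the world. Camera axes: x right, y up, looking along -z (the intrinsics and any distortion apply to the point x, -y, -z); pixel columns grow to the right and rows downward; lengths in m; the calibration is good to about 2 mm. A picture is of the moment at which its call begins: read the wrist's pose just before it. get_calibration takes no time and is no camera call; for the wrist camera it gives the pose at the moment of the call.
- env.hand_in(): hands the job in; it is judged then, once.
The state is a dict: "clock": time; "joint_pos": joint angles; "qvel": joint speeds; "tau": joint torques, N m; "tcp_pos": TCP position; "orientation": TCP orientation; "wrist_force": force on the tool from outside, world axes, zero at the start; "ft_torque": the same for the moment, N m; "finger_gap": finger opening in m; "grip_force": force on a finger pad.
Only numpy, scipy, OpenCV 4.12 (cv2) and the standard library are available. Lean on these libraries where they do the work, as an engineer would, in place of code of your own. Each camera call takes 0.05 s, during which the arm holds its last target. There are 200 camera calls.

## Working session

There is one attempt and no reset: what is moved stays moved. The work goes in short steps, Python scripts to look and compute and a tool call to move; the robot and the scene stay as the last step left them, time stands still between calls to the robot, and variables do not carry over. Pictures are saved under pics/ and viewed, at most 10 in all, crops included, and the job is handed in when it is done.

Besides the shell and the picture viewer there is one more tool, called after "Emit:" by a JSON object that holds its "fn" and its "kwargs". carry_out: Moves the arm, as the interface text tells. Its arguments: {"type":"object","properties":{"steps":{"type":"array","items":{"type":"array"}},"force":{"type":"number"}},"required":["steps"]}

```bash
mkdir -p pics
cat > h.py <<'E'
import numpy as np, cv2
from workcell import env
from scipy.spatial.transform import Rotation as R
def rot(q): return R.from_quat([q[1],q[2],q[3],q[0]])
def ray(cal,u,v):
    K=np.array([[cal['fx'],0,cal['cx']],[0,cal['fy'],cal['cy']],[0,0,1]])
    p=cv2.undistortPoints(np.array([[[u,v]]],float),K,np.array(cal['D'],float))[0,0]
    return np.array(cal['origin']),rot(cal['orientation']).apply([p[0],-p[1],-1])
def on_z(cal,u,v,z):
    o,d=ray(cal,u,v); return o+d*(z-o[2])/d[2]
def at_depth(cal,u,v,dep):
    o,d=ray(cal,u,v); return o+d*dep
def blobs(img,lo,hi,amin=15):
    hsv=cv2.cvtColor(img,cv2.COLOR_RGB2HSV)
    m=cv2.inRange(hsv,np.array(lo),np.array(hi))
    n,l,s,c=cv2.connectedComponentsWithStats(m)
    return [(c[i].round(1).tolist(),s[i].tolist()) for i in range(1,n) if s[i][4]>=amin]
E
python3 - <<'E'
from h import *
a=env.read_camera('top');b=env.read_camera('side')
np.savez('t0.npz',top=a[0],topd=a[1],side=b[0],sided=b[1])
cv2.imwrite('pics/top0.png',a[0][:,:,::-1]);cv2.imwrite('pics/side0.png',b[0][:,:,::-1])
s=env.get_state();print(s['tcp_pos'],s['orientation'],s['finger_gap'],env.hold_point_z,s['clock'])
for n in('top','side','wrist'):print(n,env.get_calibration(n))
E
```

```text
[0.14921333 0.55485495 0.23051793] [-1.98331962e-04  1.31009510e-01  9.91380801e-01 -7.59271902e-04] 0.08537502926250955 0.0187 0.1
top {'fx': 520.6464350325332, 'fy': 520.6464350325332, 'cx': 283.63322914762506, 'cy': 204.85541635982543, 'D': array([0.05036762, 0.        , 0.        , 0.        , 0.        ]), 'origin': array([ 0.35103896, -0.03563267,  1.14651961]), 'orientation': array([-0.69620287, -0.05027727,  0.06364171,  0.71324855])}
side {'fx': 492.46872473666184, 'fy': 492.46872473666184, 'cx': 276.60259954663957, 'cy': 199.6420657180202, 'D': array([0.0566522, 0.       , 0.       , 0.       , 0.       ]), 'origin': array([ 0.05887309, -0.67725103,  0.52751024]), 'orientation': array([ 0.82227933,  0.47763242, -0.16686824, -0.26053592])}
wrist {'fx': 328.65733506908657, 'fy': 328.65733506908657, 'cx': 270.4217221271838, 'cy': 206.38522584150496, 'D': array([-0.08068643,  0.        ,  0.        ,  0.        ,  0.        ]), 'origin': array([0.0678971 , 0.57798485, 0.37271809]), 'orientation': array([ 0.78281043, -0.13164787, -0.10095187,  0.59973777])}
```

View pics/top0.png

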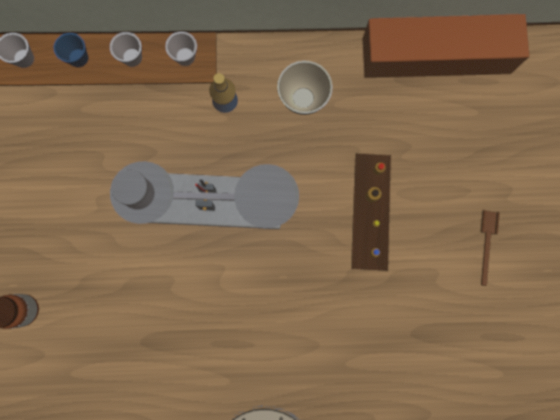

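View pics/side0.png

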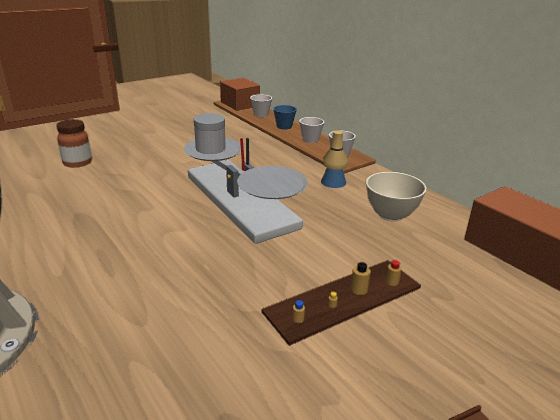

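The top view shows the red knob at (380,167), black at (375,193), yellow at (376,223) and blue at (376,253), with the empty pan at about (267,196). The side view shows the same row order and the pan at (272,181).

Run:
```python
from h import *
d=np.load('t0.npz');top=d['top'];side=d['side'];ct=env.get_calibration('top');cs=env.get_calibration('side')
for nm,lo,hi,z in(('red',(0,190,120),(6,255,255),.049),('blue',(110,120,80),(130,255,255),.040),('yel',(25,190,120),(33,255,255),.03)):
    for cam,im,c in(('top',top,ct),('side',side,cs)):
        for b in blobs(im,lo,hi,8):
            if cam=='top' and not(340<b[0][0]<400 and 150<b[0][1]<275):continue
            if cam=='side' and not(260<b[0][0]<425 and 255<b[0][1]<335):continue
            print(nm,cam,b,on_z(c,*b[0],z if cam=='top' else z-.005).round(4))
# pan by depth, plane z ~.108-.112
pts=[]
for v in range(150,245,1):
    for u in range(225,310,1):
        if d['topd'][v,u]>0:
            p=at_depth(ct,u,v,d['topd'][v,u]); 
            if .1<p[2]<.13: pts.append(p)
pts=np.array(pts,np.float32);print(len(pts),pts.min(0),pts.max(0),np.median(pts,0))
(c,r)=cv2.minEnclosingCircle(pts[:,:2]);print(c,r)
pts=[]
for v in range(150,210):
    for u in range(225,320):
        if d['sided'][v,u]>0:
            p=at_depth(cs,u,v,d['sided'][v,u])
            if .1<p[2]<.125 and abs(p[1]-c[1])<.09: pts.append(p)
pts=np.array(pts,np.float32);print('side',len(pts),cv2.minEnclosingCircle(pts[:,:2]),np.median(pts[:,2]))
# board angle
```

```text
red top ([380.8, 165.8], [379, 164, 4, 4, 11]) [ 0.6102 -0.2713  0.049 ]
red side ([395.2, 262.7], [392, 261, 7, 5, 26]) [ 0.6155 -0.2652  0.044 ]
blue top ([376.0, 251.8], [375, 250, 3, 4, 10]) [ 0.4253 -0.2526  0.04  ]
blue side ([298.7, 303.8], [295, 300, 8, 9, 47]) [ 0.4279 -0.247   0.035 ]
3233 [ 0.47431007 -0.0874025   0.10261052] [0.60505956 0.04219594 0.11903019] [ 0.53998876 -0.0224635   0.1089569 ]Traceback (most recent call last):
  File "<stdin>", line 17, in <module>
cv2.error: OpenCV(4.12.0) /io/opencv/modules/imgproc/src/shapedescr.cpp:201: error: (-215:Assertion failed) count >= 0 && (depth == CV_32F || depth == CV_32S) in function 'minEnclosingCircle'
```

Emit:
{"fn": "carry_out", "kwargs": {"steps": [[[0,0,-9],[-66,-67.6,3],0],[[0,0,-9],[-66,-67.6,3],0],[[0,0,-9],[-66,-67.6,3],0],[[0,0,-9],[-66,-67.6,3],0],[[0,0,-9],[-66,-67.6,3],0],[[0,0,-9],[-66,-67.6,3],0],[[0,0,-9],[-66,-67.6,3],0],[[0,0,-9],[-66,-67.6,3],0]], "force": 40}}

```text
clock: 1.1
tcp_pos: [0.3941, 0.1174, 0.2153]
orientation: [0.0, 0.053, 0.999, 0.0]
wrist_force: [1.5, 1.1, -0.0]
finger_gap: 0.0856
grip_force: 0.0
```

```bash
cat >> h.py <<'E'
def go(target,yaw=None):
    "shift (cm) and z turn (deg) in tool axes to world target, from measured pose"
    s=env.get_state();T=rot(s['orientation'])
    y=T.apply([0,1,0]);print('t',s['clock'],'tcp',np.round(s['tcp_pos'],4),'zaxis',T.apply([0,0,1]).round(3),'yaw_y',np.degrees(np.arctan2(y[0],y[1])).round(1),'j',np.round(s['joint_pos'],2),'gap',round(s['finger_gap'],4),'F',np.round(s['wrist_force'],2))
    if target is not None: print('shift cm',(T.inv().apply(np.array(target)-s['tcp_pos'])*100).round(2))
    if yaw is not None: print('turn z', round(yaw-np.degrees(np.arctan2(y[0],y[1])),1))
E
python3 -c "
from h import *
go([.612,-.269,.19],5.8)"
```

```text
t 1.1 tcp [0.3941 0.1174 0.2153] zaxis [ 0.  0. -1.] yaw_y 6.1 j [ 0.09  0.   -0.37  1.2   0.    0.2 ] gap 0.0856 F [ 1.46  1.06 -0.03]
shift cm [-25.74 -36.13   2.53]
turn z -0.3
```

Emit:
{"fn": "carry_out", "kwargs": {"steps": [[[0,0,0],[-25.7,-36.1,2.5],0],[[0,0,0],[-25.7,-36.1,2.5],0],[[0,0,0],[-25.7,-36.1,2.5],0],[[0,0,0],[-25.7,-36.1,2.5],0],[[0,0,0],[-25.7,-36.1,2.5],0],[[0,0,0],[-25.7,-36.1,2.5],0],[[0,0,0],[-25.7,-36.1,2.5],0],[[0,0,0],[-25.7,-36.1,2.5],0]]}}

```text
clock: 2.1
tcp_pos: [0.6116, -0.2706, 0.1873]
orientation: [-0.001, 0.055, 0.998, 0.0]
wrist_force: [-0.1, 0.7, 0.6]
finger_gap: 0.0852
grip_force: 0.0
```

Run:
```python
from h import *
go(None)
c=env.get_calibration('wrist');im,de=env.read_camera('wrist');np.savez('w1.npz',im=im,de=de)
cv2.imwrite('pics/w1.png',im[:,:,::-1]);print(c['origin'],rot(c['orientation']).apply([0,0,-1]))
for nm,lo,hi,z in(('red',(0,170,60),(8,255,255),.049),('red2',(172,170,60),(180,255,255),.049),('blue',(110,120,60),(130,255,255),.040)):
    for b in blobs(im,lo,hi,40):
        u,v=b[0];print(nm,b,on_z(c,u,v,z-.003).round(4),at_depth(c,u,v,de[int(v),int(u)]).round(4))
```

```text
t 2.1 tcp [ 0.6116 -0.2706  0.1873] zaxis [-0.002  0.001 -1.   ] yaw_y 6.3 j [-0.54  0.52  0.24  1.3  -0.   -0.43] gap 0.0852 F [-0.11  0.74  0.57]
[ 0.52816298 -0.26050823  0.32973431] [ 0.3238473  -0.03347683 -0.94551691]
red ([272.2, 190.3], [265, 183, 15, 16, 181]) [ 0.6103 -0.2673  0.046 ] [ 0.6094 -0.2672  0.0491]
```

View pics/w1.png

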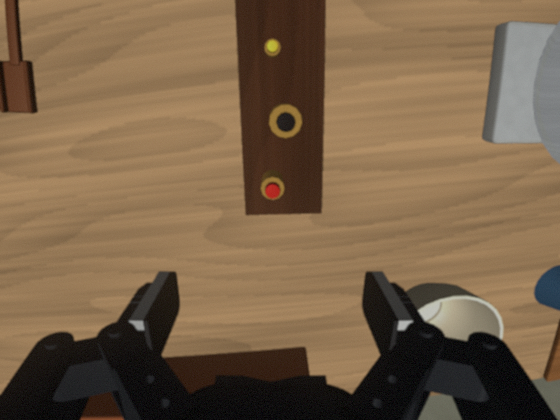

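The wrist view shows the red knob at (272,190), black at (286,121) and yellow at (272,46). The red one is at about (0.611, -0.2675), which agrees with the top view and the expected height.

Emit:
{"fn": "carry_out", "kwargs": {"steps": [[[0,0,0],[0.1,0.3,5],0],[[0,0,0],[0.1,0.3,10],0],[[0,0,0],[0.1,0.3,14],0],[[0,0,0],[0.1,0.3,16.5],0],[[0,0,0],[0.1,0.3,17.5],0],[[0,0,0],[0.1,0.3,17.5],0],[[0,0,0],[0.1,0.3,17.5],255],[[0,0,0],[0.1,0.3,17.5],255]], "force": 30}}

```text
clock: 3.15
tcp_pos: [0.6113, -0.2642, 0.017]
orientation: [0.001, 0.053, 0.999, -0.001]
wrist_force: [0.2, -0.2, 0.7]
finger_gap: 0.0513
grip_force: 0.0
```

Emit:
{"fn": "carry_out", "kwargs": {"steps": [[[0,0,0],[0,0,0],255],[[0,0,0],[0,0,0],255],[[0,0,0],[0,0,0],255],[[0,0,0],[0,0,0],255],[[0,0,0],[0,0,-2],255],[[0,0,0],[0,0,-6],255],[[0,0,0],[0,0,-11],255],[[0,0,0],[0,0,-16],255]]}}

```text
clock: 4.15
tcp_pos: [0.6099, -0.2632, 0.1758]
orientation: [-0.001, 0.053, 0.999, 0.001]
wrist_force: [0.5, -0.3, -0.9]
finger_gap: 0.021
grip_force: 29.5
```

Run:
```python
from h import *
go([.565,-.0226,.19])
c=env.get_calibration('wrist');im,de=env.read_camera('wrist');np.savez('w2.npz',im=im,de=de)
cv2.imwrite('pics/w2.png',im[:,:,::-1])
```

```text
t 4.15 tcp [ 0.6099 -0.2632  0.1758] zaxis [-0.001  0.001 -1.   ] yaw_y 6.1 j [-0.53  0.51  0.21  1.27  0.   -0.42] gap 0.021 F [ 0.47 -0.3  -0.89]
shift cm [ 7.   23.46 -1.38]
```

View pics/w2.png

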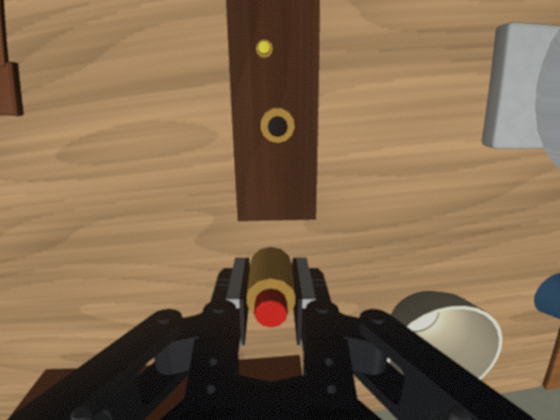

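The wrist view shows the 100 g weight upright between the pads, with its red knob at (271,308). Next I move it over the pan.

Emit:
{"fn": "carry_out", "kwargs": {"steps": [[[0,0,0],[1.3,4.3,0],255],[[0,0,0],[2.6,8.8,0],255],[[0,0,0],[4.2,14,0],255],[[0,0,0],[5.6,19,0.5],255],[[0,0,0],[6.6,22.2,1.5],255],[[0,0,0],[7,23.5,2.5],255],[[0,0,0],[7,23.5,3.5],255],[[0,0,0],[7,23.5,3.5],255]]}}

```text
clock: 5.2
tcp_pos: [0.5652, -0.0236, 0.1391]
orientation: [-0.001, 0.053, 0.999, -0.0]
wrist_force: [0.1, 0.6, -1.5]
finger_gap: 0.0207
grip_force: 29.6
```

Run:
```python
from h import *
a,_=env.read_camera('side');b,_=env.read_camera('wrist');go([.565,-.0226,.1155])
cv2.imwrite('pics/s3.png',np.hstack([cv2.resize(a[90:250,180:380],(500,400))[:,:,::-1],cv2.resize(b[150:420,100:440],(300,400))[:,:,::-1]]))
```

```text
t 5.3 tcp [ 0.566  -0.0239  0.1402] zaxis [-0. -0. -1.] yaw_y 6.2 j [-0.18  0.34 -0.14  1.09 -0.   -0.08] gap 0.021 F [ 0.41 -0.32 -0.84]
shift cm [0.11 0.12 2.47]
```

View pics/s3.png

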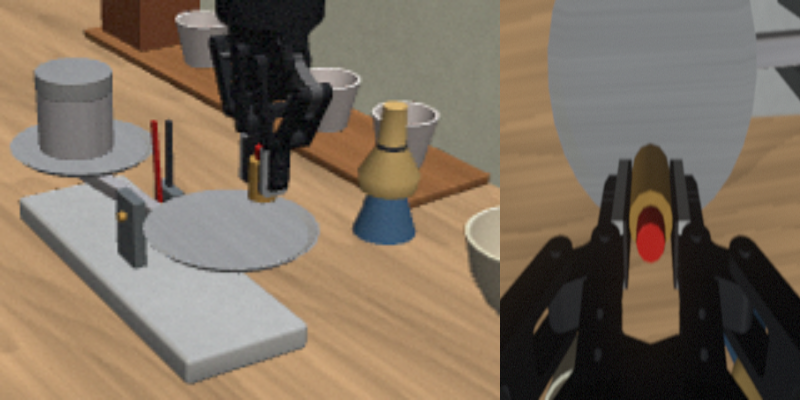

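The side crop shows the weight upright about 2-3 cm above the far half of the pan. Next I lower it and release.

Emit:
{"fn": "carry_out", "kwargs": {"steps": [[[0,0,0],[0.1,0.1,1],255],[[0,0,0],[0.1,0.1,1.7],255],[[0,0,0],[0.1,0.1,2],255],[[0,0,0],[0.1,0.1,2.2],255],[[0,0,0],[0.1,0.1,2.4],255],[[0,0,0],[0.1,0.1,2.4],255],[[0,0,0],[0.1,0.1,2.4],255],[[0,0,0],[0.1,0.1,2.4],255]]}}

```text
clock: 6.3
tcp_pos: [0.5648, -0.0215, 0.1166]
orientation: [0.0, 0.053, 0.999, 0.0]
wrist_force: [-0.8, 0.5, -0.8]
finger_gap: 0.0206
grip_force: 29.6
```

Run:
```python
from h import *
a,_=env.read_camera('side');go([.565,-.0226,.1155])
cv2.imwrite('pics/s4.png',cv2.resize(a[110:230,200:360],(800,600),interpolation=cv2.INTER_CUBIC)[:,:,::-1])
```

```text
t 6.35 tcp [ 0.5648 -0.0216  0.1166] zaxis [ 0.  0. -1.] yaw_y 6.1 j [-0.18  0.35 -0.19  1.03  0.   -0.07] gap 0.0205 F [-0.07 -0.33 -1.13]
shift cm [-0.03 -0.1   0.11]
```

View pics/s4.png

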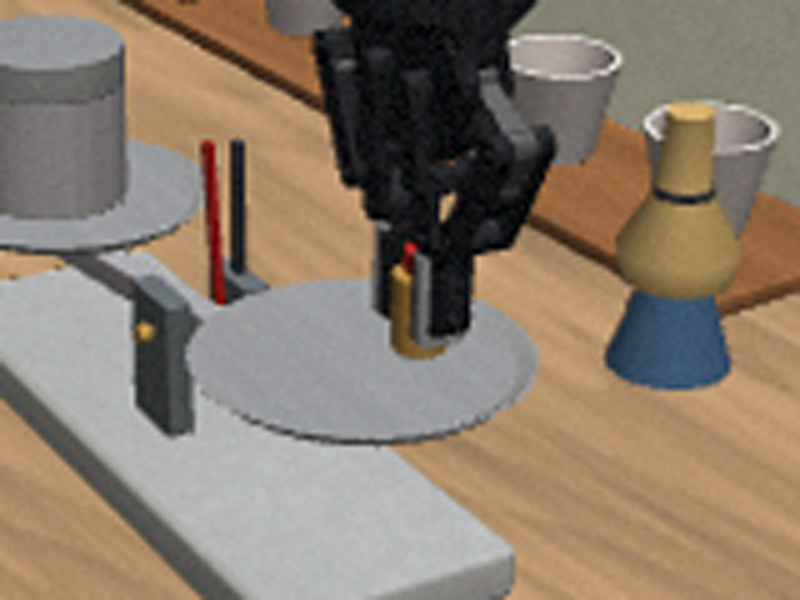

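The weight is upright just above the pan, its underside at (420,355) in the crop. The force shows no contact yet.

Emit:
{"fn": "carry_out", "kwargs": {"steps": [[[0,0,0],[0,0,0.05],255],[[0,0,0],[0,0,0.05],255],[[0,0,0],[0,0,0.1],255],[[0,0,0],[0,0,0.1],255],[[0,0,0],[0,0,0.15],255],[[0,0,0],[0,0,0.15],255],[[0,0,0],[0,0,0.15],255],[[0,0,0],[0,0,0.15],255]]}}

```text
clock: 7.35
tcp_pos: [0.5648, -0.0216, 0.115]
orientation: [0.0, 0.053, 0.999, -0.0]
wrist_force: [-0.3, -0.5, -0.3]
finger_gap: 0.021
grip_force: 29.7
```

Run:
```python
from h import *
go(None)
c=env.get_calibration('side');p=on_z(c,284,181,.108);print('near bottom edge if on pan',p.round(4))
d=np.array(c['origin'])-p;d=d[:2]/np.hypot(*d[:2]);print('centre',(p[:2]-d*.011).round(4))
```

```text
t 7.35 tcp [ 0.5648 -0.0216  0.115 ] zaxis [ 0. -0. -1.] yaw_y 6.1 j [-0.18  0.35 -0.19  1.03 -0.   -0.07] gap 0.021 F [-0.3  -0.53 -0.25]
near bottom edge if on pan [ 0.5623 -0.0266  0.108 ]
centre [ 0.5691 -0.0179]
```

Emit:
{"fn": "carry_out", "kwargs": {"steps": [[[0,0,0],[0,0,0],140],[[0,0,0],[0,0,0],140],[[0,0,0],[0,0,0],140],[[0,0,0],[0,0,0],140],[[0,0,0],[0,0,-1.5],140],[[0,0,0],[0,0,-4],140],[[0,0,0],[0,0,-7],140],[[0,0,0],[0,0,-7],140]]}}

```text
clock: 8.35
tcp_pos: [0.5668, -0.0219, 0.1887]
orientation: [0.003, 0.053, 0.999, -0.0]
wrist_force: [0.1, 0.9, 0.1]
finger_gap: 0.0387
grip_force: 0.0
```

Run:
```python
from h import *
c=env.get_calibration('wrist');im,de=env.read_camera('wrist');a,_=env.read_camera('side')
for b in blobs(im,(0,170,60),(8,255,255),40):
    u,v=b[0]; print(b,on_z(c,u,v,.147).round(4),at_depth(c,u,v,de[int(v),int(u)]).round(4))
go([.426,-.250,.19])
cv2.imwrite('pics/s5.png',np.hstack([cv2.resize(a[110:230,200:360],(400,300),interpolation=cv2.INTER_CUBIC)[:,:,::-1],cv2.resize(im,(400,300))[:,:,::-1]]))
```

```text
([462.7, 190.3], [428, 175, 65, 31, 291]) [0.5487 0.0973 0.147 ] [0.5587 0.1136 0.1195]
([270.7, 233.9], [260, 224, 22, 20, 331]) [ 0.5643 -0.0202  0.147 ] [ 0.564  -0.0202  0.1477]
t 8.45 tcp [ 0.5651 -0.0216  0.1857] zaxis [ 0.001 -0.    -1.   ] yaw_y 6.1 j [-0.18  0.31 -0.07  1.19  0.   -0.07] gap 0.0388 F [-0.18 -0.07 -0.16]
shift cm [ 11.42 -24.18  -0.45]
```

View pics/s5.png

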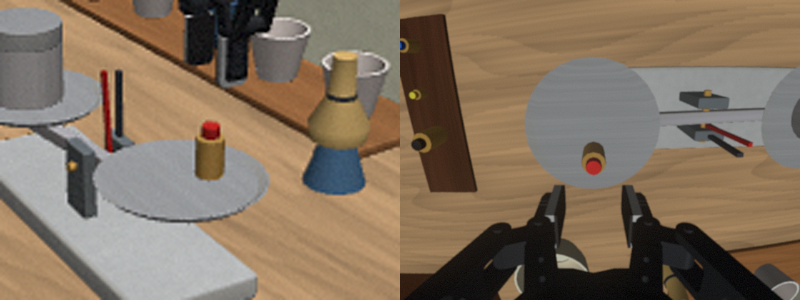

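The 100 g weight stands in the far half of the pan, its red knob at (210,128) in the side crop, and the beam is still at its stop. Now for the 50 g weight.

Emit:
{"fn": "carry_out", "kwargs": {"steps": [[[0,0,0],[11.4,-24.2,1],0],[[0,0,0],[11.4,-24.2,1],0],[[0,0,0],[11.4,-24.2,1],0],[[0,0,0],[11.4,-24.2,1],0],[[0,0,0],[11.4,-24.2,1],0],[[0,0,0],[11.4,-24.2,1],0],[[0,0,0],[11.4,-24.2,1],0],[[0,0,0],[11.4,-24.2,1],0]]}}

```text
clock: 9.45
tcp_pos: [0.4266, -0.2489, 0.1748]
orientation: [0.0, 0.052, 0.999, 0.0]
wrist_force: [1.3, -1.0, 0.5]
finger_gap: 0.0851
grip_force: 0.0
```

Run:
```python
from h import *
c=env.get_calibration('wrist');im,de=env.read_camera('wrist')
for b in blobs(im,(110,120,60),(130,255,255),40):
    u,v=b[0]; p=on_z(c,u,v,.038);print(b,p.round(4),at_depth(c,u,v,de[int(v),int(u)]).round(4));
    if abs(p[1]+.25)<.03: go([p[0],p[1],.013])
cv2.imwrite('pics/w6.png',im[:,:,::-1])
```

```text
([269.5, 192.1], [264, 186, 12, 13, 125]) [ 0.4256 -0.2481  0.038 ] [ 0.4251 -0.248   0.0395]
t 9.5 tcp [ 0.4265 -0.249   0.1749] zaxis [ 0.  0. -1.] yaw_y 5.9 j [-0.69  0.18 -0.27  1.12  0.   -0.59] gap 0.0859 F [0.13 0.96 0.19]
shift cm [ 0.1   0.08 16.19]
```

The blue knob is at (269.5,192), which gives (0.4256, -0.248). That matches the top view, so I grasp.

Emit:
{"fn": "carry_out", "kwargs": {"steps": [[[0,0,0],[0.1,0.1,5],0],[[0,0,0],[0.1,0.1,10],0],[[0,0,0],[0.1,0.1,14],0],[[0,0,0],[0.1,0.1,15.8],0],[[0,0,0],[0.1,0.1,16.4],0],[[0,0,0],[0.1,0.1,16.4],0],[[0,0,0],[0.1,0.1,16.4],0],[[0,0,0],[0.1,0.1,16.4],255]], "force": 25}}

```text
clock: 10.5
tcp_pos: [0.4256, -0.2495, 0.0118]
orientation: [0.001, 0.053, 0.999, -0.001]
wrist_force: [0.5, 0.4, 0.1]
finger_gap: 0.0699
grip_force: 0.0
```

Emit:
{"fn": "carry_out", "kwargs": {"steps": [[[0,0,0],[0,0,0],255],[[0,0,0],[0,0,0],255],[[0,0,0],[0,0,0],255],[[0,0,0],[0,0,0],255],[[0,0,0],[0,0,0],255],[[0,0,0],[0,0,0],255],[[0,0,0],[0,0,0],255],[[0,0,0],[0,0,0],255]]}}

```text
clock: 11.5
tcp_pos: [0.425, -0.2491, 0.0111]
orientation: [0.0, 0.053, 0.999, -0.0]
wrist_force: [-0.9, 0.5, 4.7]
finger_gap: 0.0171
grip_force: 25.0
```

Emit:
{"fn": "carry_out", "kwargs": {"steps": [[[0,0,0],[0,0,-1],255],[[0,0,0],[0,0,-3],255],[[0,0,0],[0,0,-7],255],[[0,0,0],[0,0,-11],255],[[0,0,0],[0,0,-14],255],[[0,0,0],[0,0,-15],255],[[0,0,0],[0,0,-15],255],[[0,0,0],[0,0,-15],255]]}}

```text
clock: 12.5
tcp_pos: [0.4242, -0.2484, 0.1594]
orientation: [-0.001, 0.053, 0.999, 0.001]
wrist_force: [0.2, 1.4, -0.3]
finger_gap: 0.017
grip_force: 24.6
```

Run:
```python
from h import *
im,de=env.read_camera('wrist');go([.517,-.024,.15])
cv2.imwrite('pics/w7.png',im[:,:,::-1])
```

```text
t 12.55 tcp [ 0.4241 -0.2484  0.1594] zaxis [-0.002  0.002 -1.   ] yaw_y 6.1 j [-0.69  0.19 -0.3   1.09  0.   -0.59] gap 0.0167 F [ 0.11 -0.47 -1.  ]
shift cm [-6.87 23.3   0.96]
```

View pics/w7.png

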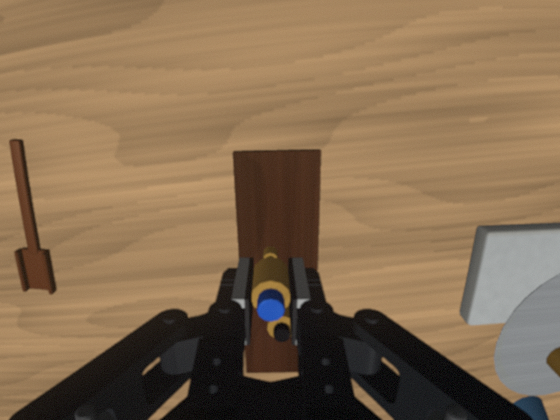

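The wrist view shows the 50 g weight upright in the pads, with its blue knob at (270,305). I carry it to the near half of the pan.

Emit:
{"fn": "carry_out", "kwargs": {"steps": [[[0,0,0],[-1.2,4.2,0],255],[[0,0,0],[-2.6,9,0],255],[[0,0,0],[-4.1,14,0],255],[[0,0,0],[-5.5,18.7,0],255],[[0,0,0],[-6.5,22,0.5],255],[[0,0,0],[-6.9,23.3,1.5],255],[[0,0,0],[-6.9,23.3,2.5],255],[[0,0,0],[-6.9,23.3,2.5],255]]}}

```text
clock: 13.55
tcp_pos: [0.5167, -0.0254, 0.1343]
orientation: [-0.002, 0.053, 0.999, 0.0]
wrist_force: [-0.7, 0.2, 0.3]
finger_gap: 0.0168
grip_force: 24.7
```

Run:
```python
from h import *
go([.517,-.024,.1115])
```

```text
t 13.55 tcp [ 0.5167 -0.0254  0.1343] zaxis [-0.003  0.    -1.   ] yaw_y 6.1 j [-0.2   0.26 -0.28  1.04 -0.   -0.1 ] gap 0.0168 F [-0.67  0.21  0.34]
shift cm [-0.03  0.14  2.28]
```

Emit:
{"fn": "carry_out", "kwargs": {"steps": [[[0,0,0],[0,0.1,0.8],255],[[0,0,0],[0,0.1,1.4],255],[[0,0,0],[0,0.1,1.8],255],[[0,0,0],[0,0.1,2],255],[[0,0,0],[0,0.1,2.1],255],[[0,0,0],[0,0.1,2.1],255],[[0,0,0],[0,0.1,2.1],255],[[0,0,0],[0,0.1,2.1],255]]}}

```text
clock: 14.55
tcp_pos: [0.5183, -0.0236, 0.1151]
orientation: [0.0, 0.053, 0.999, 0.0]
wrist_force: [-0.1, 0.5, -1.3]
finger_gap: 0.0168
grip_force: 24.7
```

Run:
```python
from h import *
a,_=env.read_camera('side');go([.517,-.024,.1115])
cv2.imwrite('pics/s8.png',cv2.resize(a[110:230,200:360],(800,600),interpolation=cv2.INTER_CUBIC)[:,:,::-1])
```

```text
t 14.6 tcp [ 0.5184 -0.0236  0.115 ] zaxis [ 0.  0. -1.] yaw_y 6.1 j [-0.2   0.27 -0.31  0.99  0.   -0.09] gap 0.0169 F [-0.63  0.41 -1.13]
shift cm [ 0.13 -0.05  0.35]
```

View pics/s8.png

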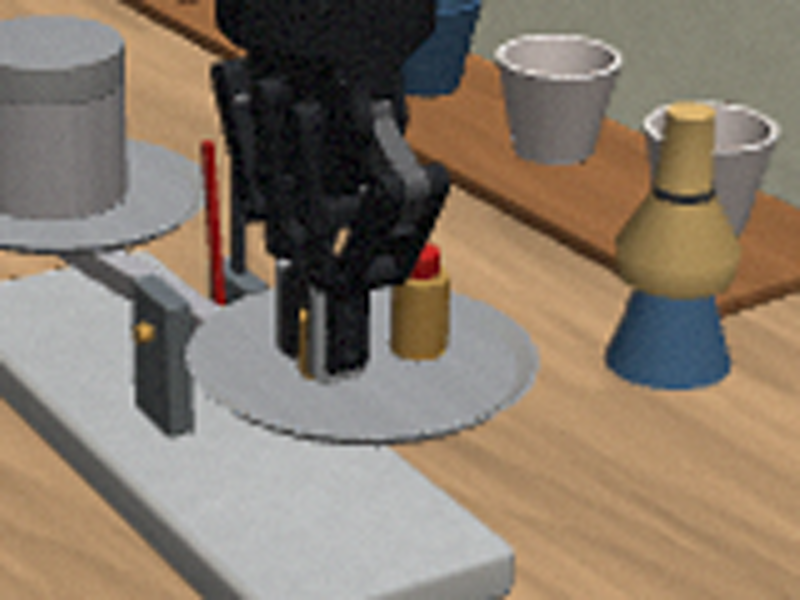

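The 50 g weight is a few mm above the pan and the red-knobbed 100 g weight at (420,300) is still standing. I push the pan gently down to almost level with the weight, then release it there so there is no drop.

Emit:
{"fn": "carry_out", "kwargs": {"steps": [[[0,0,0],[0,0,0.2],255],[[0,0,0],[0,0,0.4],255],[[0,0,0],[0,0,0.6],255],[[0,0,0],[0,0,0.8],255],[[0,0,0],[0,0,1],255],[[0,0,0],[0,0,1.1],255],[[0,0,0],[0,0,1.2],255],[[0,0,0],[0,0,1.2],255]]}}

```text
clock: 15.6
tcp_pos: [0.5182, -0.0236, 0.1029]
orientation: [-0.0, 0.053, 0.999, 0.0]
wrist_force: [0.5, 0.4, -0.2]
finger_gap: 0.0169
grip_force: 24.7
```

Run:
```python
from h import *
a,_=env.read_camera('side');b,_=env.read_camera('top');go([.517,-.024,.0955])
cv2.imwrite('pics/s9.png',np.hstack([cv2.resize(a[110:230,200:360],(400,300),interpolation=cv2.INTER_CUBIC)[:,:,::-1],cv2.resize(b[140:260,200:360],(400,300),interpolation=cv2.INTER_CUBIC)[:,:,::-1]]))
```

```text
t 15.7 tcp [ 0.5182 -0.0236  0.1029] zaxis [-0.  0. -1.] yaw_y 6.1 j [-0.2   0.28 -0.32  0.96  0.   -0.09] gap 0.0171 F [-1.18 -0.42 -0.77]
shift cm [ 0.12 -0.05  0.74]
```

View pics/s9.png

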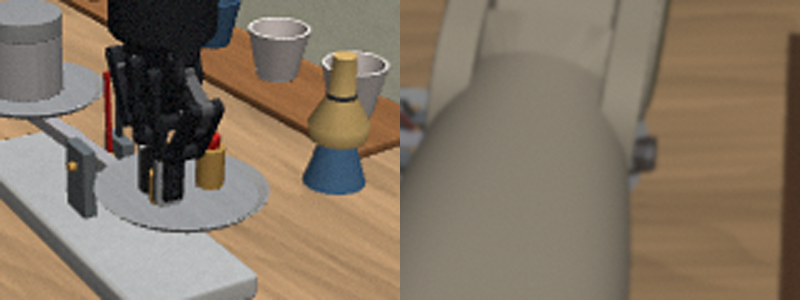

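The side crop shows the pan moving down with the 50 g weight and the 100 g weight still upright at (210,165); the arm hides the pan in the top view. I go on to level, then release.

Emit:
{"fn": "carry_out", "kwargs": {"steps": [[[0,0,0],[0,0,0.2],255],[[0,0,0],[0,0,0.4],255],[[0,0,0],[0,0,0.5],255],[[0,0,0],[0,0,0.6],255],[[0,0,0],[0,0,0.7],255],[[0,0,0],[0,0,0.7],255],[[0,0,0],[0,0,0.7],255],[[0,0,0],[0,0,0.7],255]]}}

```text
clock: 16.7
tcp_pos: [0.5182, -0.0236, 0.0959]
orientation: [0.0, 0.053, 0.999, 0.0]
wrist_force: [1.5, -0.0, 0.5]
finger_gap: 0.0168
grip_force: 24.7
```

Emit:
{"fn": "carry_out", "kwargs": {"steps": [[[0,0,0],[0,0,0],140],[[0,0,0],[0,0,0],140],[[0,0,0],[0,0,0],140],[[0,0,0],[0,0,0],140],[[0,0,0],[0,0,-0.5],140],[[0,0,0],[0,0,-2],140],[[0,0,0],[0,0,-5],140],[[0,0,0],[0,0,-9],140]]}}

```text
clock: 17.7
tcp_pos: [0.5178, -0.0236, 0.1872]
orientation: [-0.0, 0.053, 0.999, 0.0]
wrist_force: [1.4, 0.1, -0.3]
finger_gap: 0.039
grip_force: 0.0
```

Emit:
{"fn": "carry_out", "kwargs": {"steps": [[[0,0,0],[0,0,-4],140],[[0,0,0],[0,0,-4],140],[[0,0,0],[0,0,-4],140],[[0,0,0],[0,0,-4],140],[[0,0,0],[0,0,-4],140],[[0,0,0],[0,0,-4],140],[[0,0,0],[0,0,-4],140],[[0,0,0],[0,0,-4],140]]}}

```text
clock: 18.7
tcp_pos: [0.5182, -0.0236, 0.2258]
orientation: [-0.0, 0.053, 0.999, 0.0]
wrist_force: [-0.6, -0.7, -0.4]
finger_gap: 0.0386
grip_force: 0.0
```

Run:
```python
from h import *
go(None)
for k in range(2):
    c=env.get_calibration('wrist');im,de=env.read_camera('wrist')
    for nm,lo,hi in(('red',(0,170,60),(8,255,255)),('blue',(110,120,60),(130,255,255))):
        for b in blobs(im,lo,hi,40):
            u,v=b[0]; p=at_depth(c,u,v,de[int(v),int(u)])
            if np.hypot(p[0]-.54,p[1]+.022)<.08: print(nm,b,p.round(4))
    f=[]
    for v in range(60,300,3):
        for u in range(150,400,3):
            if de[v,u]>0:
                p=at_depth(c,u,v,de[v,u])
                if np.hypot(p[0]-.54,p[1]+.022)<.05 and p[2]<.12: f.append(p[2])
    print('floor',len(f),np.median(f).round(4))
```

```text
t 18.7 tcp [ 0.5182 -0.0236  0.2258] zaxis [-0.  0. -1.] yaw_y 6.1 j [-0.2   0.21 -0.11  1.26  0.   -0.09] gap 0.0386 F [-0.58 -0.71 -0.44]
red ([277.7, 260.6], [270, 254, 16, 14, 179]) [ 0.5628 -0.0211  0.1315]
blue ([270.3, 205.3], [264, 199, 14, 14, 151]) [ 0.5182 -0.0223  0.1225]
floor 930 0.0901
red ([277.6, 260.6], [270, 253, 16, 15, 175]) [ 0.5631 -0.0212  0.1311]
blue ([270.3, 205.0], [264, 198, 14, 15, 150]) [ 0.5181 -0.0223  0.1221]
floor 932 0.0902
```

Both knob tops sit at their full height above the floor (0.090 m, near level). I wait a second, check that nothing drifts, and hand in.

Emit:
{"fn": "carry_out", "kwargs": {"steps": [[[0,0,0],[0,0,0],140],[[0,0,0],[0,0,0],140],[[0,0,0],[0,0,0],140],[[0,0,0],[0,0,0],140],[[0,0,0],[0,0,0],140],[[0,0,0],[0,0,0],140],[[0,0,0],[0,0,0],140],[[0,0,0],[0,0,0],140]]}}

```text
clock: 19.8
tcp_pos: [0.5182, -0.0236, 0.2259]
orientation: [0.0, 0.053, 0.999, 0.0]
wrist_force: [0.8, -0.1, 0.6]
finger_gap: 0.0382
grip_force: 0.0
```

Run:
```python
from h import *
z=[]
for k in range(3):
    c=env.get_calibration('wrist');im,de=env.read_camera('wrist')
    f=[at_depth(c,u,v,de[v,u])[2] for v in range(150,186,3) for u in range(250,292,3)]
    z.append(np.median(f))
print(np.round(z,4))
if all(.086<q<.098 for q in z) and np.ptp(z)<.0005: print(env.hand_in())
```

```text
[0.0902 0.0902 0.0902]
the job is handed in; nothing more can be done
None
```

The caddy balances 150 g: the 100 g and 50 g weights stand upright side by side in the pan, its floor steady at 90 mm (92 mm is level), and I let go and handed in at about 20 s; no verdict was returned.

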